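Put the calibration bottles back in their racks

ROBOT

A 6-joint arm with a two-finger parallel gripper is mounted at the origin on a cart in front of the work surface, level with it; the furniture and walls round the work are solid. World frame = base frame: x ahead of the robot, y to its left, z up, the work surface at z = 0. Lengths are in m, angles in rad, forces in N, time in s.
With the tool pointing down it reaches from about 0.375 to 0.9 m from the base axis. Payload 3.1 kg.
Tool frame: the origin (TCP) lies between the finger pads; the fingertips stand 14 mm ahead of it and the grasp point (between the pads) lies 5 mm behind it (robot.finger_overhang is the distance from the TCP to the fingertips, in m); z points along the fingers, y is the line along which they close (so a half turn about z gives the same grasp; the last joint's range is limited). The gripper opens to 87 mm and grips with 3 to 60 N. Pads are 19 mm wide; open, the fingers measure 117 mm over their backs; the gripper's body (75 mm by 190 mm) begins 51 mm behind the grasp point.
Start: joints at [1.101, 0.527, 1.433, -0, 1.181, -0.178], TCP at [0.179, 0.599, 0.237] pointing down, gripper open.
Joint ranges: [-3.08, 3.08], [-0.75, 2.2], [0.22, 2.44], [-1.43, 4.57], [0, 2.65], [-2.85, 2.85]. Speed limits (rad/s): [2.79, 2.79, 3.14, 3.14, 3.14, 3.14].

INTERFACE

Orientations are given as a unit quaternion [x, y, z, w].
In Python, from rig import monitor, cams, workorder, robot gives the robot as it stands.
- The arm moves only by the tool send_rows, never from a script. Its argument "moves" is one flat list of numbers, 7 for each row, row after row: the opening, from 0 (shut) to 1 (fully open), then the shift along the world's x, y, z in cm, then the turn, a rotation vector about the world's x, y, z in rad. A call has 1 to 5 rows; each row is the pose to reach, as a shift and turn from the pose commanded when the call began; what a row does not reach only later rows make up. A row lasts 1/12 s, in which the tool goes at most 41.7 mm and 7.16 degrees, less where a joint would pass 70% of its speed; a pose out of reach is approached as far as the arm can. A call with a gripper value outside its range is refused whole. The fingers move at their own pace and stop on an object; "grip_force" is the grip in N (left out, the last holds). Time passes only in rows, so rows that repeat a pose let the fingers close. It gives the time, the measured TCP pose, the force, the opening and the grip force at its end, in the units of the state.
- monitor.get_obs(): the state, without advancing time (a new reading comes with each control period).
- cams.camera(name): name is "scene" or "top" or "wrist"; returns a dict with "pixels" (384x512x3 uint8, blue, green, red), "range_z" (384x512 float32, m along the optical axis (not along the pixel's ray), 0 where there is no reading), "fovy" (degrees; the focal length in pixels is half the picture's height over the tangent of half this angle, whatever the lens; pixels are square), "cx", "cy" (the principal point, pixels), "rvec" (rotation vector, rad) and "tvec" (3), from world to camera coordinates, as OpenCV has them; the wrist camera has in their place "hand_eye" (4x4, takes a point from camera to tool coordinates, whose origin is the TCP and whose axes are the flange's). Camera axes: x right, y down, z forward; pixel columns grow to the right and rows downward; lengths in m; the calibration is good to about 2 mm. A picture is of the moment at which its call begins: read the wrist's pose just before it.
- workorder.hand_in(): hands the job in; it is judged then, once.
The state is a dict: "time": time; "q": joint angles; "joint_velocities": joint speeds; "joint_torque": joint torques, N m; "position": TCP position; "tool_rot": TCP orientation; "ft_force": force on the tool from outside, world axes, zero at the start; "moment": the same for the moment, N m; "grip_width": finger opening in m; "grip_force": force on a finger pad.
Only numpy, scipy, OpenCV 4.12 (cv2) and the standard library are available. Lean on these libraries where they do the work, as an engineer would, in place of code of your own. Each camera call takes 0.05 s, during which the arm holds its last target. There are 200 camera calls.

TASK

The bottles left standing about on the bench after the calibration must go back where each kind belongs: every small white bottle with a coloured cap into the well of the grey three-well rack whose coloured collar matches its cap, the loose amber bottle into the empty well of the orange-brown rack, and the loose white-capped jar into the empty well of the white rack. Stand each one upright and fully down in its well; set them down rather than drop them, and knock none over. Leave the amber bottle and the jar that are already stored in their racks where they are.

Things in the scene. Friction and masses are not known exactly. Their poses are not given: they have to be found in the camera images.
- buffer_red: Small white plastic bottle with a red screw cap, loose on the bench: body 40 mm across up to 60 mm high, rounded shoulder up to 71 mm, cap 24 mm across, 85 mm tall in all, about 80 g. Origin at the centre of its underside, z up; round, so its yaw means nothing. Grip it round the body, e.g. 50 mm above its underside. Belongs in the red-collared well of buffer_rack.
- buffer_green: The same kind of bottle with a green cap (40 mm body, 85 mm tall). Origin at the centre of its underside, z up; round, so its yaw means nothing. Belongs in the green-collared well of buffer_rack.
- buffer_blue: The same kind of bottle with a blue cap (40 mm body, 85 mm tall). Origin at the centre of its underside, z up; round, so its yaw means nothing. Belongs in the blue-collared well of buffer_rack.
- amber_loose: Amber glass bottle with a black cap, loose on the bench: body 38 mm across and straight up to about 60 mm, 98 mm tall, about 80 g. Origin at the centre of its underside, z up; round, so its yaw means nothing. Grip it round the body, e.g. 50 mm above its underside. Belongs in the empty well of amber_rack.
- jar_loose: White plastic jar with a wide white ribbed cap, loose on the bench: body 45 mm across up to about 55 mm, cap 39 mm across, 80 mm tall, about 90 g. Origin at the centre of its underside, z up; round, so its yaw means nothing. Grip it round the body, e.g. 45 mm above its underside. Belongs in the empty well of jar_rack.
- buffer_rack: Grey plastic block, fixed to the bench, 72 x 240 mm with its end lips, 25 mm high, with three round wells in a row along its own y, 50 mm across with a 3 mm chamfer, their floor 5 mm above the bench (20 mm deep). Origin at the centre of its underside on the bench; x across the row, y along the row, z up. Wells at x = 0: red collar and floor at y = +70 mm, green at y = 0, blue at y = -70 mm.
- amber_rack: Orange-brown plastic block, fixed to the bench, 72 x 170 mm with its end lips, 25 mm high, with two round wells 50 mm across (3 mm chamfer, floor 5 mm above the bench) at x = 0, y = +35 and -35 mm in its own frame. Origin at the centre of its underside; x across the row, y along the row, z up. amber_stored stands in the +y well; the -y well is empty.
- jar_rack: White plastic block, fixed to the bench, 76 x 170 mm with its end lips, 25 mm high, with two round wells 54 mm across (3 mm chamfer, floor 5 mm above the bench) at x = 0, y = +35 and -35 mm in its own frame. Origin at the centre of its underside; x across the row, y along the row, z up. jar_stored stands in the -y well; the +y well is empty.
- amber_stored: Amber glass bottle with a black cap, 42 mm across, 100 mm tall, already standing loose in the +y well of amber_rack; it stays there. Origin at the centre of its underside, z up; round, so its yaw means nothing. 
- jar_stored: White jar with a white ribbed cap, 45 mm across, 80 mm tall, already standing loose in the -y well of jar_rack; it stays there. Origin at the centre of its underside, z up; round, so its yaw means nothing. 
Things that resemble listed ones, but are neither listed nor needed, are in the scene too. What is shaped like the buffer_green but turquoise or yellow is not meant.

How it is judged:
At the end, for the whole second after the job is handed in: Each of the five bottles and the two stored ones stands in its own well: within 8 mm of the well's axis in the rack's x and y, its underside on the well's floor (2 to 8 mm above the rack's underside), tilted less than 0.12 rad, at rest (under 20 mm/s) (x of buffer_red in the frame of buffer_rack between -0.008 and 0.008 m and y of buffer_red in the frame of buffer_rack between 0.062 and 0.078 m and z of buffer_red in the frame of buffer_rack between 0.002 and 0.008 m and angle between each of buffer_red, buffer_green, buffer_blue, amber_loose, jar_loose, amber_stored, jar_stored's own z axis and vertical below 0.12 rad and linear speed of each of buffer_red, buffer_green, buffer_blue, amber_loose, jar_loose, amber_stored, jar_stored below 0.02 m/s and x of buffer_green in the frame of buffer_rack between -0.008 and 0.008 m and y of buffer_green in the frame of buffer_rack between -0.008 and 0.008 m and z of buffer_green in the frame of buffer_rack between 0.002 and 0.008 m and x of buffer_blue in the frame of buffer_rack between -0.008 and 0.008 m and y of buffer_blue in the frame of buffer_rack between -0.078 and -0.062 m and z of buffer_blue in the frame of buffer_rack between 0.002 and 0.008 m and x of amber_loose in the frame of amber_rack between -0.008 and 0.008 m and y of amber_loose in the frame of amber_rack between -0.043 and -0.027 m and z of amber_loose in the frame of amber_rack between 0.002 and 0.008 m and x of jar_loose in the frame of jar_rack between -0.008 and 0.008 m and y of jar_loose in the frame of jar_rack between 0.027 and 0.043 m and z of jar_loose in the frame of jar_rack between 0.002 and 0.008 m and x of amber_stored in the frame of amber_rack between -0.008 and 0.008 m and y of amber_stored in the frame of amber_rack between 0.027 and 0.043 m and z of amber_stored in the frame of amber_rack between 0.002 and 0.008 m and x of jar_stored in the frame of jar_rack between -0.008 and 0.008 m and y of jar_stored in the frame of jar_rack between -0.043 and -0.027 m and z of jar_stored in the frame of jar_rack between 0.002 and 0.008 m); the robot touches nothing.
It fails at once if a bottle or jar is knocked over (tilted more than 0.7 rad) (angle between any of buffer_red, buffer_green, buffer_blue, amber_loose, jar_loose, amber_stored, jar_stored's own z axis and vertical above 0.7 rad).
It fails at once if a bottle or jar that was already stored is shifted more than 20 mm (distance of any of amber_stored, jar_stored from where it was at the start of the episode above 0.02 m).
It fails at once if a bottle or jar is dropped or thrown (faster than 0.8 m/s while the fingers do not hold it) ((linear speed of buffer_red above 0.8 m/s and contact force between the fingers and buffer_red below 0.1 N) or (linear speed of buffer_green above 0.8 m/s and contact force between the fingers and buffer_green below 0.1 N) or (linear speed of buffer_blue above 0.8 m/s and contact force between the fingers and buffer_blue below 0.1 N) or (linear speed of amber_loose above 0.8 m/s and contact force between the fingers and amber_loose below 0.1 N) or (linear speed of jar_loose above 0.8 m/s and contact force between the fingers and jar_loose below 0.1 N) or (linear speed of amber_stored above 0.8 m/s and contact force between the fingers and amber_stored below 0.1 N) or (linear speed of jar_stored above 0.8 m/s and contact force between the fingers and jar_stored below 0.1 N)).
It also fails if it takes over 112 s, if anything falls off the work surface, if the arm or the gripper's body presses on something with over 40 N, if the wrist force passes 120 N, or if a joint passes its speed limit or range.

## Working session

There is one attempt and no reset: what is moved stays moved. The work goes in short steps, Python scripts to look and compute and a tool call to move; the robot and the scene stay as the last step left them, time stands still between calls to the robot, and variables do not carry over. Pictures are saved under pics/ and viewed, at most 14 in all, crops included, and the job is handed in when it is done.

Besides the shell and the picture viewer there is one more tool, called after "Request:" as name(argument=value, ...), one argument or row to a line, values as JSON. send_rows: Moves the arm, as the interface text tells. Its arguments: {"type":"object","properties":{"moves":{"type":"array","items":{"type":"number"}},"grip_force":{"type":"number"}},"required":["moves"]}

```bash
ls; mkdir -p pics
cat > h.py <<'E'
import numpy as np, cv2
from rig import monitor, cams, workorder, robot
def cloud(c, T=None):
    # world points HxWx3 from the range image
    h,w=c["range_z"].shape; f=h/2/np.tan(np.radians(c["fovy"])/2)
    v,u=np.mgrid[:h,:w]; z=c["range_z"]
    p=np.stack([(u-c["cx"])/f*z,(v-c["cy"])/f*z,z],-1)
    if T is None:
        R=cv2.Rodrigues(np.array(c["rvec"],float))[0]; t=np.array(c["tvec"],float).ravel()
        return (p-t)@R
    return p@T[:3,:3].T+T[:3,3]
E
python3 - <<'E'
from h import *
o=monitor.get_obs(); print({k:np.round(v,3) for k,v in o.items()})
for n in("scene","top","wrist"):
    c=cams.camera(n); cv2.imwrite(f"pics/{n}0.png",c["pixels"]); np.save(f"{n}0.npy",c,allow_pickle=True)
    print(n,c["fovy"],c["cx"],c["cy"],c.get("rvec"),c.get("tvec"),(c["range_z"]>0).mean())
E
```

```text
pics
{'time': np.float64(0.0), 'q': array([ 1.101,  0.528,  1.434,  0.   ,  1.181, -0.179]), 'joint_velocities': array([ 0.001,  0.001, -0.001, -0.002,  0.002,  0.001]), 'joint_torque': array([-1.0000e-03, -4.4005e+01, -1.7659e+01,  6.3000e-02,  5.8000e-02,
       -0.0000e+00]), 'position': array([0.179, 0.598, 0.236]), 'tool_rot': array([ 0.145,  0.989, -0.001, -0.   ]), 'ft_force': array([ 0.   , -0.362, -0.223]), 'moment': array([-0.017,  0.003, -0.025]), 'grip_force': np.float64(0.0), 'grip_width': np.float64(0.087)}
scene 42.88058714761183 251.10881690224954 196.22258838295429 [ 2.16463256 -0.67233474  0.3230152 ] [-0.41373637  0.17101807  1.08860594] 0.9930419921875
top 56.82263821543287 253.4154002887887 192.19592737013852 [ 2.19223545 -2.00805219  0.21532025] [-0.06157579  0.45482894  0.97581076] 0.995941162109375
wrist 68.36231339001107 255.4789011325519 194.85398896844316 None None 0.996185302734375
```

View pics/scene0.png

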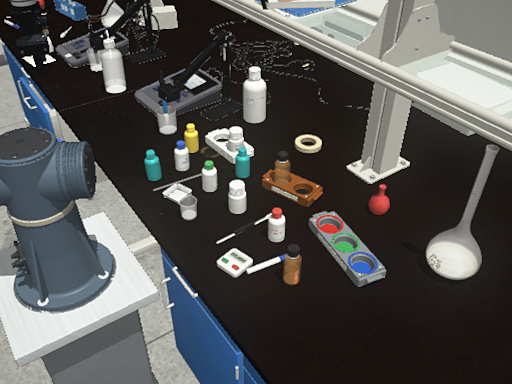

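View pics/top0.png

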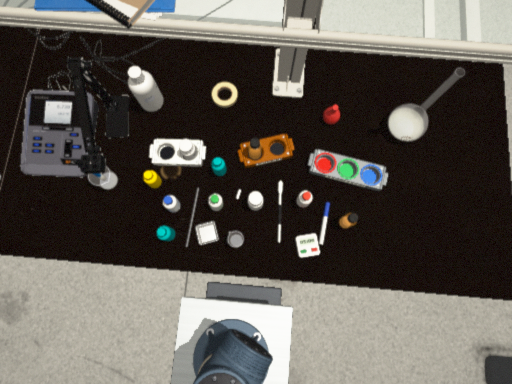

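Seen: blue cap, scene (181,155) / top (171,204); green cap (209,176) / (215,202); red cap (276,224) / (304,199); jar (237,196) / (256,200); loose amber (292,264) / (348,220). 
Lookalikes to reject:
- turquoise bottles, scene (152,165) and (243,162)
- yellow bottle (191,138)
- stored jar (236,138) and stored amber (282,165)
- big white bottle (255,95), red flask (379,200) and beaker (188,208)

Next I'll measure all of these in both views.

```bash
cat > m.py <<'E'
from h import *
S={n:np.load(f"{n}0.npy",allow_pickle=True).item() for n in("scene","top")}
P={n:cloud(c) for n,c in S.items()}
px=dict(blue=((181,155),(171,204),.085),green=((209,176),(215,202),.085),red=((276,224),(304,199),.085),jar=((237,196),(256,200),.08),amber=((292,264),(348,220),.098),
 jarst=((236,138),(187,148),.085),ambst=((282,165),(254,148),.105),turq1=((152,165),(166,233),.085),turq2=((243,162),(219,166),.085),yel=((191,138),(151,178),.085))
for k,(s,t,h) in px.items():
    out=[]
    for n,(u,v) in(("scene",s),("top",t)):
        p=P[n][v,u]; 
        m=np.hypot(*(P[n][...,:2]-p[:2]).transpose(2,0,1))<.035
        q=P[n][m]; q=q[(q[:,2]>.035)&(q[:,2]<.13)]
        zt=np.percentile(q[:,2],98); c=q[q[:,2]>zt-.005]
        out+=[*((c.min(0)+c.max(0))/2)[:2],zt,len(c)]
    print(k,np.round(out,3))
# racks: wells by pixel, rim points at z~.025
for n in P:
    p=P[n]; m=(p[...,2]>.018)&(p[...,2]<.032)&(p[...,0]>.2)&(p[...,0]<1)&(abs(p[...,1])<.7)
    N,L,st,_=cv2.connectedComponentsWithStats(m.astype(np.uint8))
    for i in range(1,N):
        if st[i,4]>150:
            q=p[L==i][:,:2].astype(np.float32); r=cv2.minAreaRect(q)
            print(n,st[i],np.round(r[0],3),np.round(r[1],3),round(r[2],1),S[n]["pixels"][L==i].mean(0).round())
np.set_printoptions(suppress=True)
E
python3 m.py
```

```text
blue [ 0.41   0.211  0.085 34.     0.409  0.214  0.087 47.   ]
green [ 0.425  0.084  0.085 40.     0.424  0.084  0.088 50.   ]
red [ 0.456 -0.172  0.085 52.     0.454 -0.17   0.088 50.   ]
jar [ 4.39e-01 -3.00e-02  8.10e-02  1.10e+02  4.36e-01 -2.80e-02  8.40e-02
  1.14e+02]
amber [ 0.402 -0.3    0.098 91.     0.401 -0.297  0.101 62.   ]
jarst [5.74e-01 1.83e-01 8.50e-02 7.30e+01 5.71e-01 1.86e-01 8.80e-02 1.19e+02]
ambst [ 5.91e-01 -1.50e-02  1.05e-01  6.20e+01  5.89e-01 -1.30e-02  1.07e-01
  7.40e+01]
turq1 [ 0.321  0.217  0.085 35.     0.319  0.218  0.088 50.   ]
turq2 [ 0.535  0.086  0.084 36.     0.532  0.09   0.087 45.   ]
yel [ 0.478  0.277  0.085 33.     0.475  0.28   0.088 46.   ]
scene [135  86  28  29 365] [0.495 0.596] [0.178 0.066] 89.6 [107. 102. 103.]
scene [176  92  45  20 153] [0.623 0.49 ] [0.18  0.013] 3.7 [54. 53. 53.]
scene [206 129  33  29 338] [0.569 0.223] [0.077 0.159] 1.2 [218. 223. 222.]
scene [362 155  37  17 167] [ 0.859 -0.12 ] [0.055 0.101] 44.5 [145. 154. 156.]
scene [262 170  61  33 743] [ 0.602 -0.049] [0.08 0.17] 17.1 [ 48.  88. 142.]
scene [ 309  211   78   72 1596] [ 0.561 -0.298] [0.242 0.077] 79.3 [138. 136. 131.]
scene [426 254  53  26 169] [ 0.689 -0.491] [0.045 0.111] 32.8 [150. 158. 159.]
top [238 134  57  33 782] [ 0.599 -0.047] [0.074 0.169] 18.5 [ 25.  94. 162.]
top [149 139  57  26 790] [0.57  0.221] [0.079 0.17 ] 3.5 [224. 231. 232.]
top [ 308  150   80   40 1249] [ 0.559 -0.297] [0.24  0.075] 79.7 [150. 153. 151.]
top [ 20 157  66  20 740] [0.491 0.588] [0.057 0.199] 2.7 [104. 100. 104.]
```

Run:
```python
import cv2
a=cv2.imread("pics/top0.png")[130:270,130:400]
cv2.imwrite("pics/topcrop.png",cv2.resize(a,None,fx=2.9,fy=2.9,interpolation=cv2.INTER_CUBIC))
```

```text
(no output)
```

View pics/topcrop.png

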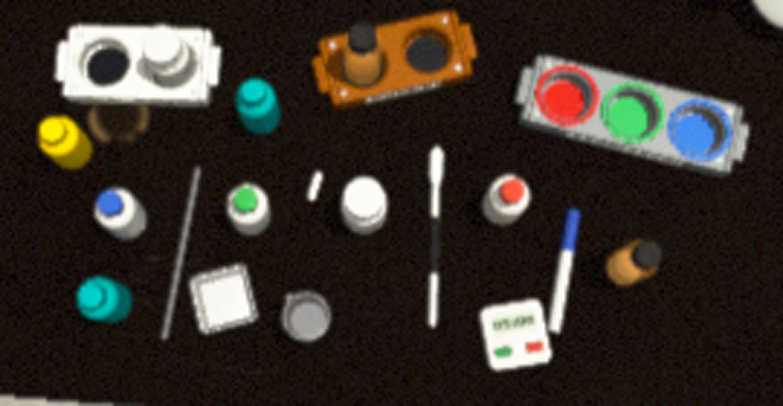

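The crop confirms the five choices: saturated blue, green and red caps on white bodies, the white jar, and amber with a black cap. The turquoise and yellow ones are coloured all over. Next I refine the wells.

```bash
cat > w.py <<'E'
from m import *
print("----")
def ray(n,u,v,z):
    c=S[n]; f=192/np.tan(np.radians(c["fovy"])/2); R=cv2.Rodrigues(np.array(c["rvec"],float))[0]; C=-R.T@np.ravel(c["tvec"])
    d=np.stack([(u-c["cx"])/f,(v-c["cy"])/f,np.ones_like(u)],-1)@R
    return (C+d*((z-C[2])/d[:,2])[:,None])[:,:2]
def circ(q):
    A=np.c_[2*q,np.ones(len(q))]; s=np.linalg.lstsq(A,(q**2).sum(1),rcond=None)[0]
    return *s[:2],np.sqrt(s[2]+s[0]**2+s[1]**2)
W=dict(red=((.573,-.228),(0,1)),green=((.56,-.2975),(1,2)),blue=((.547,-.366),(2,3)),amb=((.6105,-.0815),None),jar=((.568,.257),None))
for k,(g,col) in W.items():
  for n in S:
    img=S[n]["pixels"]; hsv=cv2.cvtColor(img,cv2.COLOR_BGR2HSV)
    vv,uu=np.mgrid[:384,:512]; g2=ray(n,uu.ravel().astype(float),vv.ravel().astype(float),.025).reshape(384,512,2)
    near=np.hypot(*(g2-g).transpose(2,0,1))<.036
    if col:
        H=hsv[...,0].astype(int); H0={"red":0,"green":70,"blue":110}[k]; m=near&(np.minimum(abs(H-H0),180-abs(H-H0))<18)&(hsv[...,1]>110)
    else: m=near&(P[n][...,2]<.02)
    cs,_=cv2.findContours(m.astype(np.uint8),cv2.RETR_EXTERNAL,cv2.CHAIN_APPROX_NONE)
    c=max(cs,key=cv2.contourArea)[:,0].astype(float); print(k,n,np.round(circ(ray(n,c[:,0],c[:,1],.025)),4))
E
python3 w.py | sed '1,/----/d'
```

```text
red scene [ 0.5742 -0.2284  0.0314]
red top [ 0.5741 -0.2279  0.0314]
green scene [ 0.5617 -0.297   0.0307]
green top [ 0.5614 -0.297   0.0305]
blue scene [ 0.5487 -0.3663  0.0316]
blue top [ 0.549  -0.3658  0.0308]
amb scene [ 0.6097 -0.0852  0.0235]
amb top [ 0.6097 -0.0797  0.0232]
jar scene [0.567  0.2505 0.0238]
jar top [0.5666 0.2553 0.0248]
```

Request:
send_rows(
  moves=[0.9,1.5,-2.6,0,0,0,-0.08,0.9,3.0,-5.2,0,0,0,-0.17,0.9,4.6,-7.7,0,0,0,-0.25,0.9,6.1,-10.3,0,0,0,-0.34,0.9,7.7,-12.9,0,0,0,-0.43],
  grip_force=12,
)

```text
time: 0.57
position: [0.2563, 0.4684, 0.2363]
tool_rot: [0.354, 0.935, -0.0, -0.0]
ft_force: [0.3, -0.0, -0.8]
grip_width: 0.0787
grip_force: 0.0
```

Request:
send_rows(
  moves=[0.9,1.5,-2.6,0,0,0,-0.08,0.9,3.0,-5.2,0,0,0,-0.17,0.9,4.6,-7.7,0,0,0,-0.25,0.9,6.1,-10.3,0,0,0,-0.34,0.9,7.7,-12.9,0,0,0,-0.43],
)

```text
time: 0.98
position: [0.3334, 0.3394, 0.2364]
tool_rot: [0.546, 0.838, -0.0, -0.0]
ft_force: [0.1, -0.0, 0.4]
grip_width: 0.078
grip_force: 0.0
```

Request:
send_rows(
  moves=[0.9,1.5,-2.6,0,0,0,-0.08,0.9,3.0,-5.2,0,0,0,-0.17,0.9,4.6,-7.7,0,0,0,-0.25,0.9,6.1,-10.3,0,0,0,-0.34,0.9,7.7,-12.9,0,0,0,-0.42],
)

```text
time: 1.4
position: [0.4104, 0.2104, 0.2365]
tool_rot: [0.709, 0.706, -0.0, -0.0]
ft_force: [0.7, 0.8, -0.2]
grip_width: 0.0784
grip_force: 0.0
```

Request:
send_rows(
  moves=[0.9,0,0,0,0,0,0,0.9,0,0,0,0,0,0,0.9,0,0,0,0,0,0],
)

```text
time: 1.65
position: [0.4097, 0.2118, 0.2364]
tool_rot: [0.707, 0.707, -0.0, -0.0]
ft_force: [0.2, 0.1, -1.0]
grip_width: 0.0786
grip_force: 0.0
```

```bash
cat > wr.py <<'E'
from h import *
from scipy.spatial.transform import Rotation as Ro
import sys
def look(name=None):
    o=monitor.get_obs(); c=cams.camera("wrist")
    T=np.eye(4); T[:3,:3]=Ro.from_quat(o["tool_rot"]).as_matrix(); T[:3,3]=o["position"]
    if name: cv2.imwrite(f"pics/{name}.png",c["pixels"])
    return c,cloud(c,T@np.array(c["hand_eye"])),o
def obj(p,g,zl,r=.04):
    q=p.reshape(-1,3); q=q[(np.hypot(*(q[:,:2]-g).T)<r)&(q[:,2]>zl)&(q[:,2]<.12)]
    zt=np.percentile(q[:,2],95); t=q[q[:,2]>zt-.006]
    return np.round(np.r_[(t.min(0)+t.max(0))[:2]/2,zt,np.ptp(t,0)[:2],len(t)],4)
E
python3 - <<'E'
from wr import *
c,p,o=look("w1"); print(o["position"]); print(obj(p,(.41,.212),.05), obj(p,(.32,.218),.05), obj(p,(.477,.278),.05))
E
```

```text
[0.40966546 0.21180766 0.23637136]
[4.109e-01 2.159e-01 8.520e-02 2.220e-02 2.260e-02 3.400e+02] [3.213e-01 2.204e-01 8.550e-02 2.280e-02 2.280e-02 3.540e+02] [4.768e-01 2.815e-01 8.570e-02 2.300e-02 2.310e-02 4.120e+02]
```

View pics/w1.png

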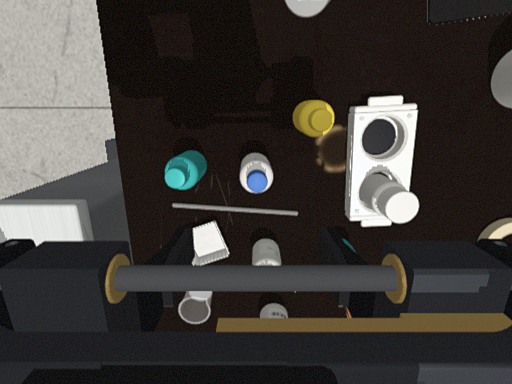

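The wrist view shows the blue-capped bottle at (257,180) centred between the fingers, with the turquoise one at (184,170), the yellow at (315,117) and the jar rack's empty well at (383,137). I'll measure that rack from here.

Run:
```python
from wr import *
c,p,o=look()
m=(p[...,2]>.018)&(p[...,2]<.032)&(c["pixels"].min(-1)>120)
N,L,st,_=cv2.connectedComponentsWithStats(m.astype(np.uint8))
i=L[110:230,350:412]; i=np.bincount(i[i>0]).argmax()
q=p[L==i]; r=cv2.minAreaRect(q[:,:2].astype(np.float32)); print(r,np.median(q[:,2]))
hole=((p[...,2]<.016)&(np.hypot(p[...,0]-.568,p[...,1]-.257)<.035)).astype(np.uint8)
# rim: rack-top points around the well, inner boundary circle
a=np.arctan2(p[...,1]-.257,p[...,0]-.568)
for g in [np.array([.568,.257])]:
  for _ in range(3):
    d=q[:,:2]-g; ang=np.arctan2(d[:,1],d[:,0]); rr=np.hypot(*d.T); pts=[]
    for b in np.arange(-np.pi,np.pi,.2):
        s=(ang>b)&(ang<b+.2)&(rr<.04)&(q[:,2]>.022)
        if s.sum()>3: pts.append(q[s][rr[s].argmin(),:2])
    pts=np.array(pts); A=np.c_[2*pts,np.ones(len(pts))]; s=np.linalg.lstsq(A,(pts**2).sum(1),rcond=None)[0]; g=s[:2]
  print(g,np.sqrt(s[2]+g@g),len(pts))
```

```text
((0.5714056491851807, 0.222815603017807), (0.07830988615751266, 0.1689971387386322), 2.9419212341308594) 0.02480868655551219
[0.56932683 0.25749233] 0.027041962135275877 32
```

Request:
send_rows(
  moves=[0.9,0,0.1,-4,0,0,0,0.9,0,0.15,-8,0,0,0,0.9,0,0.15,-12,0,0,0,0.9,0,0.15,-15,0,0,0,0.9,0,0.15,-17,0,0,0],
)

```text
time: 2.17
position: [0.408, 0.214, 0.064]
tool_rot: [0.706, 0.708, -0.002, -0.001]
ft_force: [0.1, 0.2, -0.3]
grip_width: 0.0785
grip_force: 0.0
```

Request:
send_rows(
  moves=[0.9,0,0,-1.2,0,0,0,0.9,0,0,-2.2,0,0,0,0.3,0,0,-2.2,0,0,0,0.3,0,0,-2.2,0,0,0,0.3,0,0,-2.2,0,0,0],
  grip_force=12,
)

```text
time: 2.58
position: [0.4102, 0.214, 0.045]
tool_rot: [0.707, 0.708, 0.0, 0.0]
ft_force: [0.2, -0.2, -0.1]
grip_width: 0.0655
grip_force: 0.0
```

Request:
send_rows(
  moves=[0.3,0,0,0,0,0,0,0.3,0,0,0,0,0,0,0.3,0,0,0,0,0,0],
)

```text
time: 2.83
position: [0.4106, 0.2134, 0.0453]
tool_rot: [0.707, 0.707, 0.001, 0.0]
ft_force: [0.6, 0.3, 0.0]
grip_width: 0.0461
grip_force: 0.0
```

Request:
send_rows(
  moves=[0.3,0,0,0,0,0,0,0.3,0,0,0,0,0,0,0.3,0,0,0,0,0,0],
)

```text
time: 3.08
position: [0.4103, 0.2133, 0.045]
tool_rot: [0.707, 0.707, 0.0, 0.0]
ft_force: [-0.4, 0.7, 5.3]
grip_width: 0.0393
grip_force: 11.9
```

Request:
send_rows(
  moves=[0.3,0,0,0.5,0,0,0,0.3,0,0,2,0,0,0,0.3,0,0,5,0,0,0,0.3,0,0,8.5,0,0,0,0.3,0,0,11.5,0,0,0],
)

```text
time: 3.5
position: [0.4097, 0.2131, 0.1609]
tool_rot: [0.707, 0.707, -0.0, -0.0]
ft_force: [1.0, -0.5, -0.8]
grip_width: 0.0394
grip_force: 11.9
```

Request:
send_rows(
  moves=[0.3,0.4,-1.5,0.2,0,0,-0.01,0.3,1.1,-4.5,0.4,0,0,-0.02,0.3,1.9,-7.8,0.4,0,0,-0.03,0.3,2.7,-11.1,0.4,0,0,-0.04,0.3,3.5,-14.5,0.4,0,0,-0.045],
)

```text
time: 3.92
position: [0.4451, 0.0671, 0.1639]
tool_rot: [0.723, 0.691, 0.0, 0.0]
ft_force: [1.3, 0.7, -0.6]
grip_width: 0.0395
grip_force: 11.9
```

Request:
send_rows(
  moves=[0.3,0.8,-3.4,0,0,0,-0.01,0.3,1.6,-6.8,0,0,0,-0.02,0.3,2.5,-10.2,0,0,0,-0.04,0.3,3.3,-13.6,0,0,0,-0.05,0.3,4.2,-17,0,0,0,-0.06],
)

```text
time: 4.33
position: [0.4867, -0.1034, 0.1635]
tool_rot: [0.744, 0.669, -0.0, -0.0]
ft_force: [0.9, 0.7, -1.1]
grip_width: 0.0392
grip_force: 11.9
```

Request:
send_rows(
  moves=[0.3,0.8,-3.4,0,0,0,-0.01,0.3,1.6,-6.8,0,0,0,-0.02,0.3,2.5,-10.2,0,0,0,-0.04,0.3,3.3,-13.6,0,0,0,-0.05,0.3,4.2,-17,0,0,0,-0.06],
)

```text
time: 4.75
position: [0.5287, -0.2733, 0.1634]
tool_rot: [0.763, 0.646, -0.0, -0.001]
ft_force: [0.9, 0.4, -0.8]
grip_width: 0.0394
grip_force: 11.9
```

Request:
send_rows(
  moves=[0.3,0.8,-3.2,0,0,0,-0.01,0.3,1.4,-6,0,0,0,-0.015,0.3,1.8,-8,0,0,0,-0.015,0.3,2.0,-9.0,0,0,0,-0.015,0.3,2.0,-9.45,0,0,0,-0.015],
)

```text
time: 5.17
position: [0.549, -0.3677, 0.1631]
tool_rot: [0.768, 0.64, -0.0, -0.0]
ft_force: [-0.6, 0.3, 0.1]
grip_width: 0.0397
grip_force: 11.9
```

Request:
send_rows(
  moves=[0.3,0,0,0,0,0,0,0.3,0,0,-2,0,0,0,0.3,0,0,-5,0,0,0,0.3,0,0,-7,0,0,0,0.3,0,0,-8,0,0,0],
)

```text
time: 5.58
position: [0.5472, -0.3626, 0.0807]
tool_rot: [0.767, 0.641, -0.0, -0.004]
ft_force: [-0.1, 0.2, -0.7]
grip_width: 0.0395
grip_force: 11.9
```

Request:
send_rows(
  moves=[0.3,0,0,0,0,0,0,0.3,0,0,-1,0,0,0,0.3,0,0,-2,0,0,0,0.3,0,0,-3,0,0,0,0.3,0,0,-3.3,0,0,0],
)

```text
time: 6.0
position: [0.5489, -0.3659, 0.0499]
tool_rot: [0.768, 0.641, -0.0, -0.001]
ft_force: [-2.7, 2.2, 18.1]
grip_width: 0.0393
grip_force: 11.9
```

Request:
send_rows(
  moves=[0.3,0,0,-0.05,0,0,0,0.3,0,0,-0.1,0,0,0,0.3,0,0,-0.1,0,0,0],
)

```text
time: 6.25
position: [0.5489, -0.366, 0.0501]
tool_rot: [0.768, 0.641, -0.0, -0.0]
ft_force: [-2.1, 1.7, 3.8]
grip_width: 0.0394
grip_force: 12.0
```

Request:
send_rows(
  moves=[0.8,0,0,0,0,0,0,0.8,0,0,0,0,0,0,0.8,0,0,0,0,0,0,0.8,0,0,0,0,0,0,0.8,0,0,0,0,0,0],
)

```text
time: 6.67
position: [0.5493, -0.3664, 0.0494]
tool_rot: [0.768, 0.641, 0.0, 0.0]
ft_force: [0.2, -0.5, 0.9]
grip_width: 0.0642
grip_force: 0.0
```

Request:
send_rows(
  moves=[0.9,0,0,1,0,0,0,0.9,0,0,4,0,0,0,0.9,0,0,8,0,0,0,0.9,0,0,12,0,0,0,0.9,0,0,15,0,0,0],
)

```text
time: 7.08
position: [0.55, -0.3669, 0.2036]
tool_rot: [0.768, 0.641, 0.0, 0.002]
ft_force: [0.1, -0.7, -0.2]
grip_width: 0.078
grip_force: 0.0
```

Run:
```python
from wr import *
c=cams.camera("top"); np.save("top1.npy",c,allow_pickle=True); p=cloud(c)
print(obj(p,(.549,-.366),.05,.045)); print(monitor.get_obs()["position"])
for k,g in dict(red=(.455,-.171),green=(.4245,.084),jar=(.4375,-.029),amber=(.4015,-.2985)).items(): print(k,obj(p,g,.05))
```

```text
Traceback (most recent call last):
  File "wr.py", line 11, in obj
    zt=np.percentile(q[:,2],95); t=q[q[:,2]>zt-.006]
IndexError: index -1 is out of bounds for axis 0 with size 0
```

Run:
```python
from wr import *
c,p,o=look(); print(o["position"],obj(p,(.549,-.366),.05,.045))
```

```text
[ 0.55265691 -0.36922006  0.2101743 ] [ 5.504e-01 -3.637e-01  9.030e-02  2.250e-02  2.250e-02  4.170e+02]
```

Request:
send_rows(
  moves=[0.9,-3.0,1.3,0,0,0,0.1,0.9,-6,2.7,0,0,0,0.2,0.9,-9,4.0,0,0,0,0.3,0.9,-12,5.4,0,0,0,0.4,0.9,-14.75,6.75,0,0,0,0.48],
)

```text
time: 7.6
position: [0.3997, -0.2973, 0.1993]
tool_rot: [0.592, 0.806, 0.0, -0.001]
ft_force: [-0.9, -0.8, 0.2]
grip_width: 0.0786
grip_force: 0.0
```

Request:
send_rows(
  moves=[0.9,0,0,0,0,0,0,0.9,0,0,0,0,0,0,0.9,0,0,0,0,0,0],
)

```text
time: 7.85
position: [0.4023, -0.2995, 0.1999]
tool_rot: [0.594, 0.805, -0.0, 0.001]
ft_force: [0.3, 0.1, -0.5]
grip_width: 0.0783
grip_force: 0.0
```

Run:
```python
from wr import *
c,p,o=look(); print(o["position"],o["tool_rot"],obj(p,(.4015,-.2985),.05,.045),obj(p,(.455,-.171),.05,.045))
```

```text
[ 0.40232287 -0.29954252  0.19992092] [ 5.93906980e-01  8.04533059e-01 -1.66715861e-04  1.01463516e-03] [ 4.026e-01 -2.967e-01  9.890e-02  2.600e-02  2.550e-02  5.760e+02] [ 4.553e-01 -1.700e-01  8.570e-02  2.340e-02  2.240e-02  6.250e+02]
```

Request:
send_rows(
  moves=[0.9,0,0,-2,0,0,0,0.9,0,0,-6,0,0,0,0.9,0,0,-10,0,0,0,0.9,0,0,-13,0,0,0,0.9,0,0,-14.5,0,0,0],
)

```text
time: 8.32
position: [0.4017, -0.2984, 0.0509]
tool_rot: [0.593, 0.805, 0.0, -0.002]
ft_force: [0.8, 0.5, 0.4]
grip_width: 0.0785
grip_force: 0.0
```

Request:
send_rows(
  moves=[0.9,0,0,-0.8,0,0,0,0.3,0,0,-0.8,0,0,0,0.3,0,0,-0.8,0,0,0,0.3,0,0,-0.8,0,0,0,0.3,0,0,-0.8,0,0,0],
)

```text
time: 8.73
position: [0.4026, -0.2997, 0.0478]
tool_rot: [0.593, 0.805, -0.0, 0.002]
ft_force: [0.2, -0.1, -0.2]
grip_width: 0.0594
grip_force: 0.0
```

Request:
send_rows(
  moves=[0.3,0,0,0,0,0,0,0.3,0,0,0,0,0,0,0.3,0,0,0,0,0,0,0.3,0,0,0,0,0,0,0.3,0,0,0,0,0,0],
)

```text
time: 9.15
position: [0.402, -0.2991, 0.0471]
tool_rot: [0.594, 0.805, -0.0, 0.001]
ft_force: [1.3, 0.7, 4.6]
grip_width: 0.0374
grip_force: 12.0
```

Request:
send_rows(
  moves=[0.3,0,0,0.5,0,0,0,0.3,0,0,2,0,0,0,0.3,0,0,5,0,0,0,0.3,0,0,9,0,0,0,0.3,0,0,13,0,0,0],
)

```text
time: 9.57
position: [0.4006, -0.2977, 0.1771]
tool_rot: [0.594, 0.805, 0.0, -0.002]
ft_force: [0.5, -0.7, -0.8]
grip_width: 0.0376
grip_force: 12.0
```

Request:
send_rows(
  moves=[0.3,1,1,0,0,0,0,0.3,3,3.1,0,0,0,0,0.3,5.3,5.5,0,0,0,0,0.3,7.6,7.9,0,0,0,0,0.3,9.9,10.3,0,0,0,0],
)

```text
time: 9.98
position: [0.5009, -0.1945, 0.1767]
tool_rot: [0.594, 0.805, -0.0, -0.0]
ft_force: [-0.5, -0.1, -0.4]
grip_width: 0.0378
grip_force: 12.0
```

Request:
send_rows(
  moves=[0.3,2.4,2.5,0,0,0,0,0.3,4.8,5,0,0,0,0,0.3,7.2,7.5,0,0,0,0,0.3,9.5,9.9,0,0,0,0,0.3,10.95,11.4,0,0,0,0],
)

```text
time: 10.4
position: [0.6116, -0.079, 0.1764]
tool_rot: [0.593, 0.805, 0.0, -0.0]
ft_force: [-0.8, -0.7, -1.3]
grip_width: 0.0375
grip_force: 12.0
```

Request:
send_rows(
  moves=[0.3,0,0,0,0,0,0,0.3,0,0,0,0,0,0,0.3,0,0,-2,0,0,0,0.3,0,0,-5,0,0,0,0.3,0,0,-7,0,0,0],
)

```text
time: 10.82
position: [0.6081, -0.0827, 0.1051]
tool_rot: [0.594, 0.804, -0.001, -0.001]
ft_force: [-0.6, 0.1, -2.1]
grip_width: 0.0375
grip_force: 12.0
```

Request:
send_rows(
  moves=[0.3,0,0,-1,0,0,0,0.3,0,0,-1.5,0,0,0,0.3,0,0,-1.5,0,0,0],
)

```text
time: 11.07
position: [0.6091, -0.0824, 0.0907]
tool_rot: [0.594, 0.804, -0.0, -0.001]
ft_force: [0.3, 0.6, -0.3]
grip_width: 0.0375
grip_force: 12.0
```

Run:
```python
from wr import *
c,p,o=look("w2"); print(o["position"],o["tool_rot"],obj(p,(.59,-.014),.05,.045))
np.save("w2.npy",p)
```

```text
[ 0.60907639 -0.08242626  0.09072299] [ 5.93955915e-01  8.04496685e-01 -4.79561823e-04 -1.10682394e-03] [ 5.914e-01 -1.250e-02  1.060e-01  2.850e-02  2.840e-02  2.894e+03]
```

View pics/w2.png

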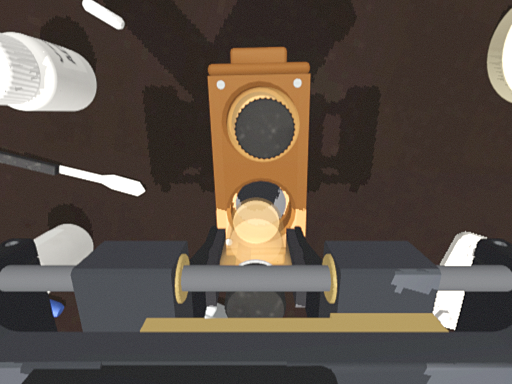

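The wrist view shows the held amber at (257,215) in line with the rack's axis and the stored amber at (263,127). Lowering it now.

Request:
send_rows(
  moves=[0.3,0,0,-1,0,0,0,0.3,0,0,-2,0,0,0,0.3,0,0,-3,0,0,0,0.3,0,0,-3.7,0,0,0,0.3,0,0,-3.9,0,0,0],
)

```text
time: 11.53
position: [0.6097, -0.0815, 0.052]
tool_rot: [0.593, 0.805, -0.0, -0.001]
ft_force: [-3.3, 1.0, 12.7]
grip_width: 0.0372
grip_force: 12.0
```

Request:
send_rows(
  moves=[0.3,0,0,-0.05,0,0,0,0.3,0,0,-0.1,0,0,0,0.3,0,0,-0.1,0,0,0],
)

```text
time: 11.78
position: [0.6097, -0.0814, 0.052]
tool_rot: [0.593, 0.805, -0.0, -0.001]
ft_force: [-1.8, 1.5, 5.1]
grip_width: 0.0373
grip_force: 12.0
```

Request:
send_rows(
  moves=[0.75,0,0,0,0,0,0,0.75,0,0,0,0,0,0,0.75,0,0,0,0,0,0,0.75,0,0,0,0,0,0,0.75,0,0,0,0,0,0],
)

```text
time: 12.2
position: [0.6102, -0.0817, 0.0513]
tool_rot: [0.593, 0.805, -0.0, -0.0]
ft_force: [0.3, -0.0, -0.1]
grip_width: 0.0616
grip_force: 0.0
```

Request:
send_rows(
  moves=[0.9,0,0,1,0,0,0,0.9,0,0,4,0,0,0,0.9,0,0,8,0,0,0,0.9,0,0,12,0,0,0,0.9,0,0,15,0,0,0],
)

```text
time: 12.62
position: [0.611, -0.082, 0.2054]
tool_rot: [0.593, 0.805, 0.001, 0.002]
ft_force: [1.2, -0.6, 0.8]
grip_width: 0.0775
grip_force: 0.0
```

Request:
send_rows(
  moves=[0.9,0,0,0,0,0,0,0.9,0,0,0,0,0,0],
)

```text
time: 12.78
position: [0.6116, -0.0822, 0.2048]
tool_rot: [0.593, 0.805, 0.001, 0.003]
ft_force: [-0.3, -0.3, -0.2]
grip_width: 0.0783
grip_force: 0.0
```

Run:
```python
from wr import *
c,p,o=look(); print(o["position"],obj(p,(.61,-.0815),.05,.045),obj(p,(.59,-.014),.05,.045))
```

```text
[ 0.61157589 -0.08215338  0.20483877] [ 6.088e-01 -7.950e-02  1.040e-01  2.560e-02  2.570e-02  5.760e+02] [ 5.917e-01 -1.250e-02  1.059e-01  2.800e-02  2.830e-02  8.850e+02]
```

Request:
send_rows(
  moves=[0.9,-3.5,1.0,0,0,0,-0.05,0.9,-7,2.1,0,0,0,-0.1,0.9,-10.5,3.2,0,0,0,-0.16,0.9,-14,4.3,0,0,0,-0.21,0.9,-17.25,5.3,0,0,0,-0.26],
)

```text
time: 13.25
position: [0.4339, -0.0275, 0.1999]
tool_rot: [0.694, 0.72, -0.001, -0.002]
ft_force: [-0.3, 0.2, 0.5]
grip_width: 0.0784
grip_force: 0.0
```

Request:
send_rows(
  moves=[0.95,0,0,0,0,0,0,0.95,0,0,0,0,0,0,0.95,0,0,0,0,0,0],
)

```text
time: 13.5
position: [0.438, -0.0289, 0.201]
tool_rot: [0.693, 0.721, -0.0, -0.0]
ft_force: [0.4, -0.2, 1.3]
grip_width: 0.082
grip_force: 0.0
```

Run:
```python
from wr import *
c,p,o=look(); print(o["position"],o["tool_rot"],obj(p,(.4375,-.029),.05,.045),obj(p,(.4245,.084),.05,.04))
```

```text
[ 0.43796349 -0.02889192  0.20101824] [ 6.92738306e-01  7.21189029e-01 -7.42197367e-05 -1.38061554e-04] [ 4.381e-01 -2.690e-02  8.090e-02  3.850e-02  3.790e-02  1.111e+03] [4.238e-01 8.750e-02 8.560e-02 2.260e-02 2.300e-02 6.110e+02]
```

Request:
send_rows(
  moves=[0.95,0,0,-2,0,0,0,0.95,0,0,-6,0,0,0,0.95,0,0,-10,0,0,0,0.95,0,0,-13.5,0,0,0,0.95,0,0,-15.4,0,0,0],
)

```text
time: 13.97
position: [0.4379, -0.0291, 0.0439]
tool_rot: [0.693, 0.721, -0.001, -0.001]
ft_force: [-0.2, -0.3, 0.0]
grip_width: 0.0828
grip_force: 0.0
```

Request:
send_rows(
  moves=[0.95,0,0,-0.8,0,0,0,0.35,0,0,-0.8,0,0,0,0.35,0,0,-0.8,0,0,0,0.35,0,0,-0.8,0,0,0,0.35,0,0,-0.8,0,0,0],
)

```text
time: 14.38
position: [0.4389, -0.0291, 0.0408]
tool_rot: [0.693, 0.721, 0.001, 0.001]
ft_force: [-0.8, 0.7, 0.1]
grip_width: 0.0636
grip_force: 0.0
```

Request:
send_rows(
  moves=[0.35,0,0,0,0,0,0,0.35,0,0,0,0,0,0,0.35,0,0,0,0,0,0,0.35,0,0,0,0,0,0,0.35,0,0,0,0,0,0],
)

```text
time: 14.8
position: [0.4382, -0.0289, 0.0403]
tool_rot: [0.693, 0.721, 0.0, 0.001]
ft_force: [0.1, 0.3, 7.0]
grip_width: 0.0446
grip_force: 12.0
```

Request:
send_rows(
  moves=[0.35,0,0,0.5,0,0,0,0.35,0,0,2,0,0,0,0.35,0,0,5,0,0,0,0.35,0,0,9,0,0,0,0.35,0,0,13,0,0,0],
)

```text
time: 15.22
position: [0.4362, -0.0283, 0.1704]
tool_rot: [0.693, 0.721, -0.001, -0.002]
ft_force: [0.9, 0.3, -2.3]
grip_width: 0.0441
grip_force: 12.0
```

Request:
send_rows(
  moves=[0.35,0.5,1.2,0,0,0,0,0.35,1.7,3.7,0,0,0,0,0.35,3.1,6.7,0,0,0,0,0.35,4.6,10,0,0,0,0,0.35,6.1,13.3,0,0,0,0],
)

```text
time: 15.63
position: [0.4984, 0.1055, 0.1698]
tool_rot: [0.693, 0.721, -0.0, -0.0]
ft_force: [0.2, -1.0, -1.1]
grip_width: 0.0442
grip_force: 12.0
```

Request:
send_rows(
  moves=[0.35,1.5,3.3,0,0,0,0,0.35,3,6.6,0,0,0,0,0.35,4.5,9.9,0,0,0,0,0.35,6,13,0,0,0,0,0.35,7,15.2,0,0,0,0],
)

```text
time: 16.05
position: [0.5691, 0.2591, 0.1694]
tool_rot: [0.692, 0.722, 0.0, -0.0]
ft_force: [0.1, -1.1, -0.1]
grip_width: 0.044
grip_force: 12.0
```

Request:
send_rows(
  moves=[0.35,0,0,0,0,0,0,0.35,0,0,0,0,0,0,0.35,0,0,-2,0,0,0,0.35,0,0,-5,0,0,0,0.35,0,0,-7,0,0,0],
)

```text
time: 16.47
position: [0.5668, 0.2546, 0.098]
tool_rot: [0.693, 0.721, -0.002, -0.001]
ft_force: [-0.9, -0.5, -2.2]
grip_width: 0.0444
grip_force: 12.0
```

Request:
send_rows(
  moves=[0.35,0,0,-1,0,0,0,0.35,0,0,-1.5,0,0,0,0.35,0,0,-1.5,0,0,0],
)

```text
time: 16.72
position: [0.5678, 0.2553, 0.0837]
tool_rot: [0.693, 0.721, -0.001, -0.001]
ft_force: [-0.5, -0.6, -0.5]
grip_width: 0.0442
grip_force: 12.0
```

Run:
```python
from wr import *
c,p,o=look(); print(o["position"])
S=cams.camera("scene"); cv2.imwrite("pics/s2.png",cv2.resize(S["pixels"][90:230,150:350],None,fx=3.5,fy=3.5))
```

```text
[0.5678116  0.25526009 0.08369584]
```

View pics/s2.png

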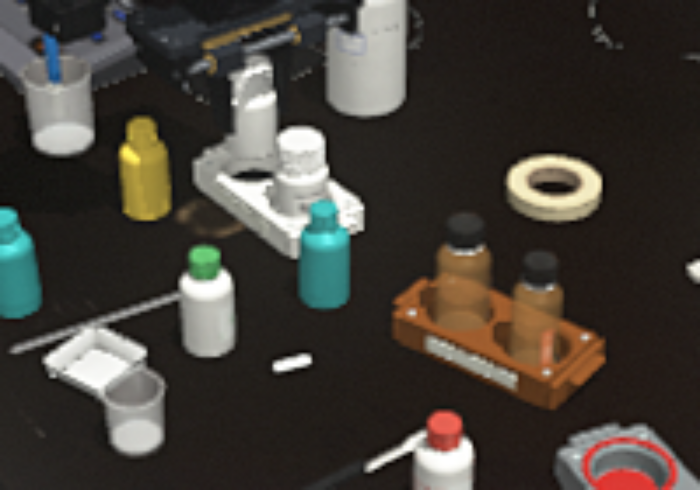

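The scene crop shows the jar held over the empty white well at (255,160) and the amber seated at (538,310). Lowering the jar: commanded z is 0.085 and the target is 0.045.

Request:
send_rows(
  moves=[0.35,0,0,-1,0,0,0,0.35,0,0,-2,0,0,0,0.35,0,0,-3,0,0,0,0.35,0,0,-3.7,0,0,0,0.35,0,0,-3.9,0,0,0],
)

```text
time: 17.23
position: [0.568, 0.2561, 0.0449]
tool_rot: [0.693, 0.721, -0.001, -0.001]
ft_force: [-3.3, -1.1, 13.2]
grip_width: 0.0443
grip_force: 12.0
```

Request:
send_rows(
  moves=[0.35,0,0,-0.05,0,0,0,0.35,0,0,-0.1,0,0,0,0.35,0,0,-0.1,0,0,0],
)

```text
time: 17.48
position: [0.5679, 0.2561, 0.045]
tool_rot: [0.693, 0.721, -0.001, -0.0]
ft_force: [-2.3, -1.7, 5.5]
grip_width: 0.0444
grip_force: 12.0
```

Request:
send_rows(
  moves=[0.85,0,0,0,0,0,0,0.85,0,0,0,0,0,0,0.85,0,0,0,0,0,0,0.85,0,0,0,0,0,0,0.85,0,0,0,0,0,0],
)

```text
time: 17.9
position: [0.5687, 0.2563, 0.0443]
tool_rot: [0.693, 0.721, -0.0, -0.0]
ft_force: [0.0, -0.5, -0.1]
grip_width: 0.0685
grip_force: 0.0
```

Request:
send_rows(
  moves=[0.9,0,0,1,0,0,0,0.9,0,0,4,0,0,0,0.9,0,0,8,0,0,0,0.9,0,0,12,0,0,0,0.9,0,0,15,0,0,0],
)

```text
time: 18.32
position: [0.5695, 0.2565, 0.1984]
tool_rot: [0.693, 0.721, 0.002, 0.001]
ft_force: [-0.6, 0.1, 0.4]
grip_width: 0.0786
grip_force: 0.0
```

Request:
send_rows(
  moves=[0.9,0,0,0,0,0,0,0.9,0,0,0,0,0,0],
)

```text
time: 18.48
position: [0.5701, 0.2567, 0.1979]
tool_rot: [0.693, 0.721, 0.003, 0.002]
ft_force: [-0.0, 0.2, -0.4]
grip_width: 0.0785
grip_force: 0.0
```

Run:
```python
from wr import *
c,p,o=look(); print(o["position"],obj(p,(.5685,.2565),.05,.04),obj(p,(.5725,.1845),.05,.03))
```

```text
[0.57011642 0.25667586 0.19786736] [5.675e-01 2.581e-01 8.580e-02 3.820e-02 3.750e-02 1.177e+03] [5.738e-01 1.937e-01 8.570e-02 3.790e-02 2.490e-02 7.070e+02]
```

Request:
send_rows(
  moves=[0.9,-2.4,-2.8,0,0,0,-0.04,0.9,-5,-6,0,0,0,-0.08,0.9,-7.5,-9,0,0,0,-0.12,0.9,-10,-12,0,0,0,-0.17,0.9,-12,-14.3,0,0,0,-0.225],
)

```text
time: 18.95
position: [0.4445, 0.1117, 0.1928]
tool_rot: [0.77, 0.638, -0.003, -0.002]
ft_force: [0.1, -0.0, 0.2]
grip_width: 0.0782
grip_force: 0.0
```

Request:
send_rows(
  moves=[0.9,-1.6,-1.9,0,0,0,0,0.9,-2.4,-2.85,0,0,0,0,0.9,-2.4,-2.85,0,0,0,0,0.9,-2.4,-2.85,0,0,0,0],
)

```text
time: 19.28
position: [0.425, 0.0847, 0.1941]
tool_rot: [0.77, 0.638, 0.0, -0.0]
ft_force: [0.5, -0.6, 0.8]
grip_width: 0.0782
grip_force: 0.0
```

Run:
```python
from wr import *
c,p,o=look(); print(o["position"],o["tool_rot"],obj(p,(.4245,.085),.05,.045))
```

```text
[0.42501648 0.08474321 0.19413227] [ 7.69853682e-01  6.38220355e-01  5.46443532e-05 -2.89622750e-04] [4.24e-01 8.77e-02 8.55e-02 2.30e-02 2.31e-02 4.47e+02]
```

Request:
send_rows(
  moves=[0.9,0,0.05,-2,0,0,0,0.9,0,0.05,-6,0,0,0,0.9,0,0.05,-10,0,0,0,0.9,0,0.05,-13,0,0,0,0.9,0,0.05,-14.4,0,0,0],
)

```text
time: 19.75
position: [0.4246, 0.0863, 0.047]
tool_rot: [0.769, 0.639, -0.001, -0.001]
ft_force: [-0.1, 0.3, 0.3]
grip_width: 0.0784
grip_force: 0.0
```

Request:
send_rows(
  moves=[0.9,0,0,-0.6,0,0,0,0.3,0,0,-0.6,0,0,0,0.3,0,0,-0.6,0,0,0,0.3,0,0,-0.6,0,0,0,0.3,0,0,-0.6,0,0,0],
)

```text
time: 20.17
position: [0.4258, 0.0854, 0.0456]
tool_rot: [0.769, 0.639, 0.001, 0.001]
ft_force: [0.2, 0.1, 0.1]
grip_width: 0.0593
grip_force: 0.0
```

Request:
send_rows(
  moves=[0.3,0,0,0,0,0,0,0.3,0,0,0,0,0,0,0.3,0,0,0,0,0,0,0.3,0,0,0,0,0,0,0.3,0,0,0,0,0,0],
)

```text
time: 20.58
position: [0.4249, 0.0852, 0.045]
tool_rot: [0.769, 0.639, 0.0, 0.0]
ft_force: [-0.8, -0.8, 5.7]
grip_width: 0.0396
grip_force: 12.0
```

Request:
send_rows(
  moves=[0.3,0,0,0.5,0,0,0,0.3,0,0,2,0,0,0,0.3,0,0,5,0,0,0,0.3,0,0,8.5,0,0,0,0.3,0,0,12,0,0,0],
)

```text
time: 21.0
position: [0.4235, 0.0852, 0.1655]
tool_rot: [0.769, 0.639, -0.001, -0.001]
ft_force: [1.3, -0.8, -1.4]
grip_width: 0.0389
grip_force: 12.0
```

Request:
send_rows(
  moves=[0.3,0.4,-1.2,0,0,0,0,0.3,1.3,-3.7,0,0,0,0,0.3,2.5,-7,0,0,0,0,0.3,3.7,-10.3,0,0,0,0,0.3,4.9,-13.7,0,0,0,0],
)

```text
time: 21.42
position: [0.4735, -0.0527, 0.1648]
tool_rot: [0.769, 0.639, -0.0, -0.0]
ft_force: [0.1, 0.1, -0.7]
grip_width: 0.0394
grip_force: 12.0
```

Request:
send_rows(
  moves=[0.3,1.2,-3.4,0,0,0,0,0.3,2.4,-6.8,0,0,0,0,0.3,3.6,-10.2,0,0,0,0,0.3,4.8,-13.4,0,0,0,0,0.3,6,-16.6,0,0,0,0],
)

```text
time: 21.83
position: [0.5334, -0.2193, 0.1644]
tool_rot: [0.77, 0.638, -0.0, -0.001]
ft_force: [0.4, 0.5, -1.5]
grip_width: 0.0391
grip_force: 12.0
```

Request:
send_rows(
  moves=[0.3,1.1,-3,0,0,0,0,0.3,2,-5.5,0,0,0,0,0.3,2.6,-7.3,0,0,0,0,0.3,2.8,-7.95,0,0,0,0,0.3,2.8,-7.95,0,0,0,0],
)

```text
time: 22.25
position: [0.5616, -0.2986, 0.1641]
tool_rot: [0.77, 0.638, -0.0, -0.0]
ft_force: [-0.6, 1.1, -0.5]
grip_width: 0.0397
grip_force: 12.0
```

Request:
send_rows(
  moves=[0.3,0,0,0,0,0,0,0.3,0,0,-2,0,0,0,0.3,0,0,-5,0,0,0,0.3,0,0,-7.5,0,0,0,0.3,0,0,-8.5,0,0,0],
)

```text
time: 22.67
position: [0.5589, -0.2934, 0.0763]
tool_rot: [0.769, 0.639, -0.001, -0.004]
ft_force: [-0.9, 0.3, -1.0]
grip_width: 0.0394
grip_force: 12.0
```

Request:
send_rows(
  moves=[0.3,0,0,0,0,0,0,0.3,0,0,-1,0,0,0,0.3,0,0,-2,0,0,0,0.3,0,0,-2.7,0,0,0,0.3,0,0,-2.9,0,0,0],
)

```text
time: 23.08
position: [0.5614, -0.297, 0.0501]
tool_rot: [0.769, 0.639, -0.0, -0.0]
ft_force: [-2.2, -0.2, 11.1]
grip_width: 0.0394
grip_force: 12.0
```

Request:
send_rows(
  moves=[0.3,0,0,-0.05,0,0,0,0.3,0,0,-0.1,0,0,0,0.3,0,0,-0.1,0,0,0],
)

```text
time: 23.33
position: [0.5617, -0.2974, 0.0502]
tool_rot: [0.769, 0.639, 0.0, 0.0]
ft_force: [-1.6, 0.8, 1.9]
grip_width: 0.0393
grip_force: 12.0
```

Request:
send_rows(
  moves=[0.8,0,0,0,0,0,0,0.8,0,0,0,0,0,0,0.8,0,0,0,0,0,0,0.8,0,0,0,0,0,0,0.8,0,0,0,0,0,0],
)

```text
time: 23.75
position: [0.5618, -0.2973, 0.0495]
tool_rot: [0.769, 0.639, 0.0, 0.0]
ft_force: [0.7, 0.4, -0.2]
grip_width: 0.0643
grip_force: 0.0
```

Request:
send_rows(
  moves=[0.9,0,0,1,0,0,0,0.9,0,0,4,0,0,0,0.9,0,0,8,0,0,0,0.9,0,0,12,0,0,0,0.9,0,0,15,0,0,0],
)

```text
time: 24.17
position: [0.5625, -0.2978, 0.2035]
tool_rot: [0.769, 0.639, 0.0, 0.002]
ft_force: [-0.2, -0.4, 0.9]
grip_width: 0.0778
grip_force: 0.0
```

Request:
send_rows(
  moves=[0.9,0,0,0,0,0,0,0.9,-2.5,3,0,0,0,0,0.9,-5,6,0,0,0,0,0.9,-7.5,9,0,0,0,0,0.9,-9.5,11.2,0,0,0,0],
)

```text
time: 24.58
position: [0.4639, -0.1825, 0.1995]
tool_rot: [0.769, 0.639, -0.0, -0.001]
ft_force: [-1.0, -0.8, 0.3]
grip_width: 0.0783
grip_force: 0.0
```

Request:
send_rows(
  moves=[0.9,-1.15,1.35,0,0,0,0,0.9,-1.15,1.35,0,0,0,0,0.9,-1.15,1.35,0,0,0,0,0.9,-1.15,1.35,0,0,0,0],
)

```text
time: 24.92
position: [0.4566, -0.173, 0.2001]
tool_rot: [0.769, 0.639, 0.0, 0.002]
ft_force: [0.4, -0.1, -0.1]
grip_width: 0.0783
grip_force: 0.0
```

Run:
```python
from wr import *
c,p,o=look(); print(o["position"],o["tool_rot"],obj(p,(.455,-.171),.05,.045))
```

```text
[ 0.45660661 -0.17296625  0.20014816] [7.69419336e-01 6.38742064e-01 3.82581622e-04 1.52145179e-03] [ 4.557e-01 -1.692e-01  8.570e-02  2.280e-02  2.280e-02  4.310e+02]
```

Request:
send_rows(
  moves=[0.9,0,0.05,-2,0,0,0,0.9,0,0.05,-6,0,0,0,0.9,0,0.05,-10,0,0,0,0.9,0,0.05,-13.5,0,0,0,0.9,0,0.05,-14.9,0,0,0],
)

```text
time: 25.38
position: [0.4545, -0.1716, 0.0464]
tool_rot: [0.77, 0.638, -0.001, -0.002]
ft_force: [-0.4, 0.3, -0.9]
grip_width: 0.0782
grip_force: 0.0
```

Request:
send_rows(
  moves=[0.9,0,0,-0.6,0,0,0,0.3,0,0,-0.6,0,0,0,0.3,0,0,-0.6,0,0,0,0.3,0,0,-0.6,0,0,0,0.3,0,0,-0.6,0,0,0],
)

```text
time: 25.8
position: [0.4563, -0.172, 0.0459]
tool_rot: [0.769, 0.639, 0.0, 0.002]
ft_force: [-0.5, -0.3, -0.3]
grip_width: 0.0594
grip_force: 0.0
```

Request:
send_rows(
  moves=[0.3,0,0,0,0,0,0,0.3,0,0,0,0,0,0,0.3,0,0,0,0,0,0,0.3,0,0,0,0,0,0,0.3,0,0,0,0,0,0],
)

```text
time: 26.22
position: [0.4556, -0.1715, 0.0452]
tool_rot: [0.769, 0.639, 0.0, 0.001]
ft_force: [-0.8, 0.2, 5.9]
grip_width: 0.0391
grip_force: 12.0
```

Request:
send_rows(
  moves=[0.3,0,0,0.5,0,0,0,0.3,0,0,2,0,0,0,0.3,0,0,5,0,0,0,0.3,0,0,8.5,0,0,0,0.3,0,0,12,0,0,0],
)

```text
time: 26.63
position: [0.4541, -0.1706, 0.1653]
tool_rot: [0.769, 0.639, -0.0, -0.001]
ft_force: [0.5, -0.1, -0.9]
grip_width: 0.0391
grip_force: 12.0
```

Request:
send_rows(
  moves=[0.3,1.3,-0.6,0,0,0,0,0.3,4,-1.9,0,0,0,0,0.3,7,-3.4,0,0,0,0,0.3,10,-4.8,0,0,0,0,0.3,11.9,-5.7,0,0,0,0],
)

```text
time: 27.05
position: [0.5769, -0.2298, 0.1651]
tool_rot: [0.769, 0.639, 0.001, 0.002]
ft_force: [0.8, -0.2, -0.5]
grip_width: 0.0389
grip_force: 12.0
```

Request:
send_rows(
  moves=[0.3,0,0,0,0,0,0,0.3,0,0,-2,0,0,0,0.3,0,0,-5,0,0,0,0.3,0,0,-7.5,0,0,0,0.3,0,0,-8.5,0,0,0],
)

```text
time: 27.47
position: [0.5709, -0.2263, 0.076]
tool_rot: [0.769, 0.639, -0.001, -0.004]
ft_force: [-0.3, -0.6, -0.2]
grip_width: 0.0392
grip_force: 12.0
```

Request:
send_rows(
  moves=[0.3,0,0,0,0,0,0,0.3,0,0,-1,0,0,0,0.3,0,0,-2,0,0,0,0.3,0,0,-2.7,0,0,0,0.3,0,0,-2.9,0,0,0],
)

```text
time: 27.88
position: [0.5739, -0.2281, 0.0502]
tool_rot: [0.769, 0.639, -0.0, -0.0]
ft_force: [-1.9, 0.1, 13.6]
grip_width: 0.0392
grip_force: 12.0
```

Request:
send_rows(
  moves=[0.3,0,0,-0.05,0,0,0,0.3,0,0,-0.1,0,0,0,0.3,0,0,-0.1,0,0,0],
)

```text
time: 28.13
position: [0.5741, -0.2282, 0.0503]
tool_rot: [0.769, 0.639, -0.0, 0.0]
ft_force: [-1.3, 1.3, 4.2]
grip_width: 0.0392
grip_force: 12.0
```

Release, rise, back away towards the base, then check all of them.

Request:
send_rows(
  moves=[0.8,0,0,0,0,0,0,0.8,0,0,0,0,0,0,0.8,0,0,0,0,0,0,0.8,0,0,0,0,0,0,0.8,0,0,0,0,0,0],
)

```text
time: 28.55
position: [0.5743, -0.2283, 0.0494]
tool_rot: [0.769, 0.639, 0.0, 0.0]
ft_force: [0.3, -1.0, 0.3]
grip_width: 0.0639
grip_force: 0.0
```

Request:
send_rows(
  moves=[0.9,0,0,1,0,0,0,0.9,0,0,4,0,0,0,0.9,0,0,8,0,0,0,0.9,0,0,12,0,0,0,0.9,0,0,16,0,0,0],
)

```text
time: 28.97
position: [0.5738, -0.228, 0.2116]
tool_rot: [0.769, 0.639, -0.0, -0.0]
ft_force: [1.1, -0.2, 0.3]
grip_width: 0.078
grip_force: 0.0
```

Request:
send_rows(
  moves=[0.9,-3,0,0.5,0,0,0,0.9,-6,0,1,0,0,0,0.9,-9,0,1,0,0,0,0.9,-12,0,1,0,0,0,0.9,-15,0,1,0,0,0],
)

```text
time: 29.38
position: [0.4229, -0.228, 0.2205]
tool_rot: [0.769, 0.639, 0.0, 0.001]
ft_force: [0.2, -0.3, -0.0]
grip_width: 0.0783
grip_force: 0.0
```

Request:
send_rows(
  moves=[0.9,-2,-3,0,0,0,0,0.9,-4,-6,0,0,0,0,0.9,-5,-9,0,0,0,0,0.9,-5,-12,0,0,0,0,0.9,-5,-12,0,0,0,0],
)

```text
time: 29.8
position: [0.3745, -0.355, 0.2211]
tool_rot: [0.771, 0.637, -0.001, 0.004]
ft_force: [0.7, -0.4, 0.8]
grip_width: 0.0784
grip_force: 0.0
```

Request:
send_rows(
  moves=[0.9,0,0,0,0,0,0,0.9,0,0,0,0,0,0,0.9,0,0,0,0,0,0],
)

```text
time: 30.05
position: [0.374, -0.3469, 0.2196]
tool_rot: [0.769, 0.639, 0.0, -0.001]
ft_force: [0.5, 0.1, -1.1]
grip_width: 0.0785
grip_force: 0.0
```

Run:
```python
from wr import *
W=dict(red=(.574,-.228),green=(.5615,-.297),blue=(.549,-.366),amber=(.61,-.0815),jar=(.5685,.2565),jarst=(.5725,.1845),ambst=(.59,-.014))
for n in("top","scene"):
    c=cams.camera(n); cv2.imwrite(f"pics/{n}9.png",c["pixels"]); p=cloud(c)
    for k,g in W.items():
        try: print(n,k,obj(p,g,.05,.035))
        except IndexError: print(n,k,"hidden")
print(monitor.get_obs()["position"])
```

```text
top red hidden
top green hidden
top blue hidden
top amber hidden
top jar [5.653e-01 2.564e-01 8.730e-02 3.810e-02 3.590e-02 1.280e+02]
top jarst [5.714e-01 1.852e-01 8.780e-02 3.680e-02 3.510e-02 1.260e+02]
top ambst hidden
scene red [ 5.743e-01 -2.316e-01  8.870e-02  1.860e-02  1.740e-02  3.400e+01]
scene green [ 5.606e-01 -2.979e-01  8.900e-02  2.320e-02  2.390e-02  7.300e+01]
scene blue [ 5.508e-01 -3.668e-01  8.870e-02  2.240e-02  2.400e-02  8.100e+01]
scene amber hidden
scene jar [5.680e-01 2.526e-01 8.480e-02 3.640e-02 4.120e-02 7.800e+01]
scene jarst [5.724e-01 1.811e-01 8.480e-02 3.800e-02 3.570e-02 8.400e+01]
scene ambst hidden
[ 0.37428193 -0.34689677  0.21963899]
```

View pics/scene9.png

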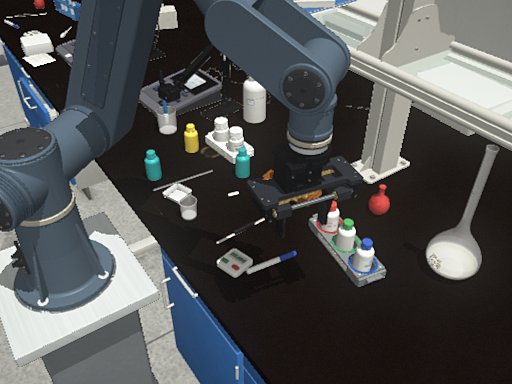

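The scene view shows the red (333,217), green (346,234) and blue (366,254) caps upright in their matching wells. Both jars stand in the white rack at about (222,130) and (236,140). The arm hides the amber rack; I measured both ambers there right after release, with cap tops at 104 and 106 mm. The gripper is clear of everything, so I'm handing in.

```bash
python3 -c "
from rig import workorder
print(workorder.hand_in())"
```

```text
the job is handed in; nothing more can be done
None
```

I placed all five bottles in their matching wells, left the two stored ones in place, and handed the job in at about 30 s; hand-in returned no verdict, and the arm hid the amber rack in the final check, so both ambers were last confirmed right after the loose one was released.

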